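Set the steering damper four clicks out

TASK

Set the steering damper on the motorcycle yoke that is held in the vice: with a fingertip, push the winged dial on top of it clockwise (seen from above) until it comes to its stop, without forcing it, then push it back anticlockwise exactly four clicks and take the finger away. Only push the wings; do not take hold of the dial between the fingers. Leave everything else on the bench where it is.

Things in the scene. Friction and masses are not known exactly. Their poses are not given: they have to be found in the camera images.
- dial (a joint): dial angle, rad, about an upright axis: 0 at the clockwise stop (hard 0.02 rad beyond), growing anticlockwise seen from above. It rests at 0 and every 0.419 rad (a click; 12 in all) and starts five to nine clicks out. About 0.1 N m gets it out of a rest; a little past half-way it snaps into the next rest by itself and stays there
- dial_axis (a point): on the dial's axis at the height of its bar's top, about 0.28 m up; does not turn with the dial. z up; x is the way the marked wing points when the dial is at 0. The dial is a black disc, 44 mm across, 8 mm high, on the damper's flat top, carrying the wing bar. Within 140 mm of the axis nothing but the bar is higher than the disc
- wing_mark (a point): on top of the wing with the short white line, 24 mm from the axis, at the bar's top; turns with the dial, x outward along that wing, z up. The black bar crosses the disc through the axis: 60 mm long (each wing 30 mm), 11 mm wide, 16 mm high above the disc, flat upright sides. The opposite wing is alike but has no line; either may be pushed
- damper: aluminium rotary steering damper under the dial, fixed on the grey yoke: round-ended body, 118 mm long, 68 mm wide, 32 mm high, with a flat link arm at its rear; origin at its underside on the dial's axis, x to its front, z up. A push of more than 30 N on it or on the dial harms it
- socket_mid (a point): steel socket, 26 mm across and 30 mm tall, standing on the yoke beside the damper; loose, to be left alone; the point lies half-way up on its axis
- fork_cap_mid (a point): round aluminium fork top cap, 52 mm across, 30 mm tall, standing on the bench by the vice; loose, to be left alone; the point lies 13 mm above its foot on its axis
- wrench_mid (a point): steel spanner, 190 mm long, lying on the bench beside the vice; loose, to be left alone; the point lies at its middle
- carb_mid (a point): single aluminium carburettor, about 90 x 65 x 116 mm, standing on the bench; loose, to be left alone; the point lies 55 mm above its foot on its axis
- spray_can_mid (a point): upright aerosol can, 66 mm across, 170 mm tall; loose, to be left alone; the point lies half-way up on its axis
- mallet_mid (a point): mallet, 270 mm long, lying on the bench; loose, to be left alone; the point lies at its middle
- screwdriver_mid (a point): screwdriver with a yellow handle, 190 mm long, lying in the steel tray; loose, to be left alone; the point lies at its middle
- float_bowl_mid (a point): small open aluminium float bowl, 62 x 56 x 34 mm, in the steel tray; loose, to be left alone; the point lies half-way up

How it is judged:
On the way:
1. the dial has been turned fully clockwise to its seat (within 0.1 rad of 0, for 0.2 s) (value of joint dial below 0.1 rad), for 0.2 s.
At the end, for the whole second after the job is handed in: The dial rests on the fourth click out from its seat (1.676 rad, within 0.1 rad), having been at the seat before, and every loose thing is within 15 mm of where it stood (value of joint dial between 1.5755 and 1.7755 rad and velocity of joint dial between -0.05 and 0.05 rad/s and distance of each of socket_mid, fork_cap_mid, wrench_mid, carb_mid, spray_can_mid, mallet_mid, screwdriver_mid, float_bowl_mid from where it was at the start of the episode below 0.015 m); the robot touches nothing.
It fails at once if the dial or the damper is forced, squeezed or leaned on (more than 30 N) (contact force between any of the fingers, the arm and damper above 30 N).
It fails at once if the dial's wing bar is taken between the fingers (contact force between the fingers and damper above 0.5 N and x of the grasp point in the frame of wing_mark between -0.054 and 0.006 m and y of the grasp point in the frame of wing_mark between -0.006 and 0.006 m and z of the grasp point in the frame of wing_mark below 0.012 m).
It fails at once if a loose thing is moved more than 15 mm or lifted (distance of any of socket_mid, fork_cap_mid, wrench_mid, carb_mid, spray_can_mid, mallet_mid, screwdriver_mid, float_bowl_mid from where it was at the start of the episode above 0.015 m).
It also fails if it takes over 70 s, if anything falls off the work surface, if the arm or the gripper's body presses on something with over 40 N, if the wrist force passes 120 N, or if a joint passes its speed limit or range.

ROBOT

A 6-joint arm with a two-finger parallel gripper is mounted at the origin on the work surface. World frame = base frame: x ahead of the robot, y to its left, z up, the work surface at z = 0. Lengths are in m, angles in rad, forces in N, time in s.
With the tool pointing down it reaches from about 0.35 to 0.8 m from the base axis. Payload 7.3 kg.
Tool frame: the origin (TCP) lies at the very end of the fingers, on their centre line; the grasp point (between the pads) lies 19 mm behind it; x points along the fingers, y is the direction in which the jaws open and shut, and the axes are right-handed (so a half turn about x gives the same grasp; the last joint's range is limited). The gripper opens to 85 mm and grips with 20 to 120 N. Pads are 22 mm wide; open, the fingers measure 114 mm over their backs; the gripper's body (76 mm by 85 mm) begins 54 mm behind the grasp point. The pads swing forward as they close: fully open they stand 13 mm farther back than shut.
Start: joints at [1.136, 0.342, 1.524, -0, 1.275, -0.146], TCP at [0.15, 0.503, 0.231] pointing down, gripper open.
Joint ranges: [-2.53, 2.53], [-0.77, 2.02], [0.04, 2.7], [-1, 4.14], [0.28, 2.66], [-3.11, 3.11]. Speed limits (rad/s): [2.57, 2.57, 3.14, 3.14, 3.14, 3.14].

INTERFACE

Orientations are given as a 3x3 rotation matrix whose columns are the frame's x, y, z axes.
In Python, from rig import ctrl gives the robot as it stands.
- The arm moves only by the tool send_rows, never from a script. Its argument "commands" is a list of rows, each a list of 6 numbers: the shift along the world's x, y, z in cm, then the turn, a rotation vector about the world's x, y, z in degrees. In form: [[tx, ty, tz, ax, ay, az], ...]. A call has 1 to 5 rows; each row shifts and turns the commanded pose from where the row before left it; what a row does not reach is not made up. A row lasts 1/8 s, in which the tool goes at most 62.5 mm and 10.7 degrees, less where a joint would pass 70% of its speed; a pose out of reach is approached as far as the arm can. A call with a gripper value outside its range is refused whole. "grip" is the opening, from -1 (shut) to 1 (fully open), set as the call begins (left out, the last holds). The fingers move at their own pace and stop on an object; "grip_force" is the grip in N (left out, the last holds). Time passes only in rows, so rows that do not move let the fingers close. It gives the time, the measured TCP pose, the force and the opening at its end, in the units of the state.
- ctrl.observe(): the state, without advancing time (a new reading comes with each control period).
- ctrl.snapshot(name): name is "scene" or "top" or "wrist"; returns a dict with "image" (400x640x3 uint8, red, green, blue), "mtx" (3x3 intrinsics, pixels), "extrinsics" (4x4, takes a point from world to camera coordinates). Camera axes: x right, y down, z forward; pixel columns grow to the right and rows downward; lengths in m; the calibration is good to about 2 mm. A picture is of the moment at which its call begins. There is no depth.
- ctrl.job_done(): hands the job in, once; it reports no verdict.
The state is a dict: "time_s": time; "joints": joint angles; "joint_vel": joint speeds; "joint_torque": joint torques, N m; "tcp_pos": TCP position; "orientation": TCP orientation; "contact_force": force on the tool from outside, world axes, zero at the start; "torque": the same for the moment, N m; "width": finger opening in m.
Only numpy, scipy, OpenCV 4.12 (cv2) and the standard library are available. Lean on these libraries where they do the work, as an engineer would, in place of code of your own. Each camera call takes 0.05 s, during which the arm holds its last target. There are 200 camera calls.

## Working session

There is one attempt and no reset: what is moved stays moved. The work goes in short steps, Python scripts to look and compute and a tool call to move; the robot and the scene stay as the last step left them, time stands still between calls to the robot, and variables do not carry over. Pictures are saved under pics/ and viewed, about 8 in all and at most 12, crops included, and the job is handed in when it is done.

Besides the shell and the picture viewer there is one more tool, called after "Emit:" as name(argument=value, ...) on one line, values as JSON. send_rows: Moves the arm, as the interface text tells. Its arguments: {"type":"object","properties":{"commands":{"type":"array","items":{"type":"array","items":{"type":"number"}}},"grip":{"type":"number"},"grip_force":{"type":"number"}},"required":["commands"]}

```bash
mkdir -p pics; ls; python3 - <<'E'
from rig import ctrl
import cv2,numpy as np
s=ctrl.observe();print(s)
for n in("scene","top"):
    d=ctrl.snapshot(n);cv2.imwrite(f"pics/{n}0.png",d["image"][:,:,::-1]);np.savez(f"{n}0.npz",**d);print(n,d["mtx"].tolist(),d["extrinsics"].round(4).tolist())
E
```

```text
pics
{'time_s': 0.0, 'joints': array([ 1.13600489e+00,  3.42724040e-01,  1.52501412e+00,  2.44006615e-05,
        1.27539998e+00, -1.46034228e-01]), 'joint_vel': array([-0.00188242,  0.00013448, -0.00161476,  0.00087741,  0.00066704,
       -0.00014026]), 'joint_torque': array([-1.41609777e-03, -4.33681977e+01, -2.46007454e+01, -2.22025087e-04,
        7.85943645e-03, -7.70365455e-05]), 'tcp_pos': array([0.14931869, 0.50290219, 0.23062629]), 'orientation': array([[-6.72161053e-04,  2.84767420e-01,  9.58596403e-01],
       [-1.39185284e-03,  9.58595425e-01, -2.84768105e-01],
       [-9.99998805e-01, -1.52563516e-03, -2.47976168e-04]]), 'contact_force': array([-0.98536676, -0.34559014, -0.11763474]), 'torque': array([ 0.01873307, -0.00982797, -0.01390203]), 'width': 0.0851133097546266}
scene [[462.6280541994861, 0.0, 315.42006897714793], [0.0, 462.6280541994861, 193.44073558932445], [0.0, 0.0, 1.0]] [[-0.134, 0.991, 0.0022, 0.0231], [0.6756, 0.093, -0.7314, -0.2131], [-0.725, -0.0965, -0.682, 1.9279], [0.0, 0.0, 0.0, 1.0]]
top [[376.0074276757526, 0.0, 315.9282178828247], [0.0, 376.0074276757526, 202.12569691555228], [0.0, 0.0, 1.0]] [[0.0083, -0.9999, 0.0096, 0.0508], [-0.9874, -0.0097, -0.1581, 0.5426], [0.1581, -0.0082, -0.9874, 1.2483], [0.0, 0.0, 0.0, 1.0]]
```

View pics/scene0.png

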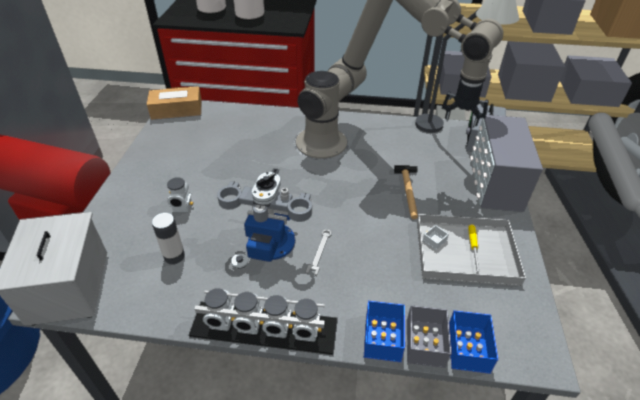

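View pics/top0.png

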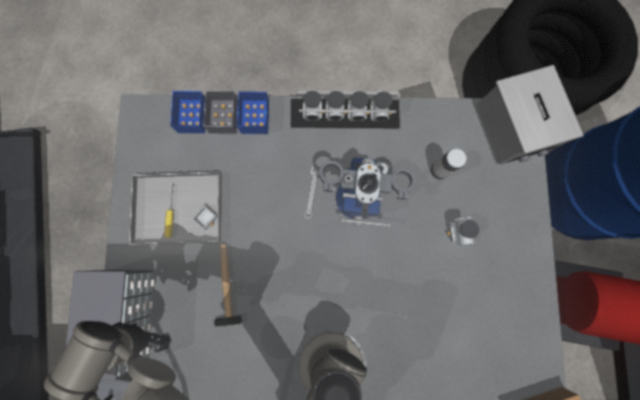

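The dial is at about (369,183) in the top view and (267,182) in the scene view. I'll enlarge both.

```bash
cat > h.py <<'E'
import numpy as np
def ray(d,px):
    E=d["extrinsics"];R=E[:3,:3];c=-R.T@E[:3,3]
    v=R.T@np.linalg.inv(d["mtx"])@[px[0],px[1],1];return c,v/np.linalg.norm(v)
def onz(d,px,z):
    c,v=ray(d,px);return c+v*(z-c[2])/v[2]
def tri(a,pa,b,pb):
    c,v=ray(a,pa);e,w=ray(b,pb)
    t=np.linalg.lstsq(np.c_[v,-w],e-c,rcond=None)[0];p=c+t[0]*v;q=e+t[1]*w
    return (p+q)/2,np.linalg.norm(p-q)
def proj(d,p):
    q=d["mtx"]@(d["extrinsics"]@[*p,1])[:3];return q[:2]/q[2]
E
python3 - <<'E'
from h import *;import cv2
t=np.load("top0.npz");s=np.load("scene0.npz")
p,e=tri(t,(369,183),s,(267,182));print(p,e,onz(t,(369,183),.28))
a=cv2.resize(t["image"][160:210,340:400],None,fx=10,fy=10,interpolation=2)
b=cv2.resize(s["image"][160:210,240:300],None,fx=10,fy=10,interpolation=2)
cv2.imwrite("pics/crop.png",cv2.resize(np.hstack([a,b]),(800,333))[:,:,::-1])
E
```

```text
[ 0.56353904 -0.09215164  0.26344254] 0.004026685895896431 [ 0.56029618 -0.091655    0.28      ]
```

View pics/crop.png

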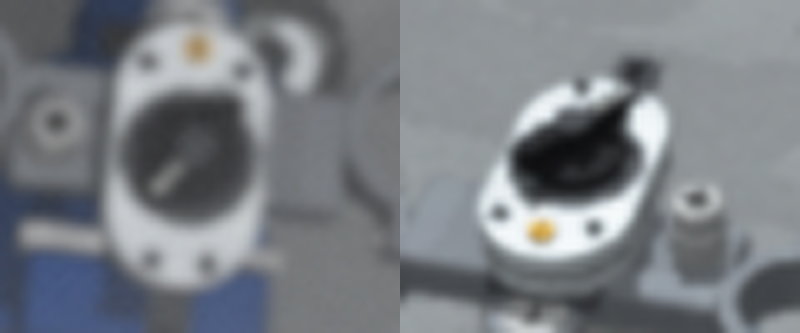

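Top view: the dial centre is near (368,183.5), and the white line points lower-left, i.e. toward −x, +y. The orange screw marks the +x end, and the socket is on the +y side. I'll go above it with the gripper shut and look closer.

Emit:
send_rows(commands=[[0, 0, 5, 0, 0, 0], [0, 0, 5, 0, 0, 0], [0, 0, 5, 0, 0, 0], [3.4, -4.9, 2, 0, 0, 0], [3.4, -4.9, 1, 0, 0, 0]], grip=-1)

```text
time_s: 0.72
tcp_pos: [0.2178, 0.4048, 0.412]
orientation: [[0.001, 0.283, 0.959], [0.001, 0.959, -0.283], [-1.0, 0.001, 0.001]]
contact_force: [1.6, -0.2, -0.3]
width: 0.0002
```

Emit:
send_rows(commands=[[3.4, -4.9, 0, 0, 0, 0], [3.4, -4.9, 0, 0, 0, 0], [3.4, -4.9, 0, 0, 0, 0], [3.4, -4.9, 0, 0, 0, 0], [3.4, -4.9, 0, 0, 0, 0]])

```text
time_s: 1.35
tcp_pos: [0.3879, 0.1588, 0.411]
orientation: [[-0.0, 0.285, 0.959], [0.0, 0.959, -0.285], [-1.0, 0.0, -0.0]]
contact_force: [0.3, 1.5, 0.7]
width: -0.0002
```

Emit:
send_rows(commands=[[3.4, -4.9, 0, 0, 0, 0], [3.4, -4.9, 0, 0, 0, 0], [3.4, -4.9, 0, 0, 0, 0], [3.4, -4.9, 0, 0, 0, 0], [3.4, -4.9, 0, 0, 0, 0]])

```text
time_s: 1.98
tcp_pos: [0.558, -0.0862, 0.4108]
orientation: [[-0.0, 0.285, 0.959], [0.0, 0.959, -0.285], [-1.0, 0.0, -0.001]]
contact_force: [0.8, 0.8, 0.4]
width: -0.0004
```

```bash
python3 - <<'E'
from rig import ctrl
import cv2,numpy as np
d=ctrl.snapshot("wrist");np.savez("w1.npz",**d);cv2.imwrite("pics/w1.png",d["image"][:,:,::-1])
s=ctrl.observe();print(s["time_s"],s["joints"],s["tcp_pos"],s["orientation"].round(3),s["width"])
E=d["extrinsics"];print(-E[:3,:3].T@E[:3,3],E[:3,:3].round(3))
from h import *
print(proj(d,(.56,-.092,.28)))
E
```

```text
2.025 [-0.29620365  0.36853325  1.01140241 -0.00285881  1.76380547 -1.57378887] [ 0.56072845 -0.09216499  0.40797006] [[-0.003  0.29   0.957]
 [-0.002  0.957 -0.29 ]
 [-1.    -0.003 -0.002]] 6.810505115773353e-05
[ 0.49467854 -0.06673389  0.55285403] [[ 0.285  0.958  0.   ]
 [ 0.925 -0.276  0.26 ]
 [ 0.25  -0.074 -0.965]]
[311.0887077  199.58854626]
```

View pics/w1.png

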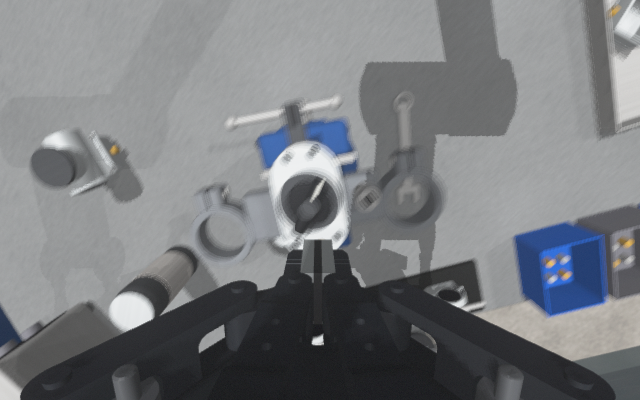

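The dial is clear in the wrist view at about (311,200), with the white line up-right of it, but the picture is motion-blurred. I'll retake it now the arm is still.

```bash
python3 - <<'E'
from rig import ctrl
import cv2,numpy as np
from h import *
d=ctrl.snapshot("wrist")
d=ctrl.snapshot("wrist");np.savez("w2.npz",**d);im=d["image"]
print(ctrl.observe()["tcp_pos"])
# rectify onto z=0.264 (disc top): x in [.52,.60], y in [-.13,-.05], 7.5 px/mm ; up=+x, left=+y
def rect(z,n=600):
    c=[(.60,-.052),(.60,-.132),(.52,-.132),(.52,-.052)]
    src=np.float32([proj(d,(*q,z)) for q in c]);dst=np.float32([(0,0),(n,0),(n,n),(0,n)])
    return cv2.warpPerspective(im,cv2.getPerspectiveTransform(src,dst),(n,n),flags=2)
a=rect(.264);cv2.imwrite("pics/w2.png",a[:,:,::-1])
E
```

```text
[ 0.558091   -0.08680276  0.40873273]
```

View pics/w2.png

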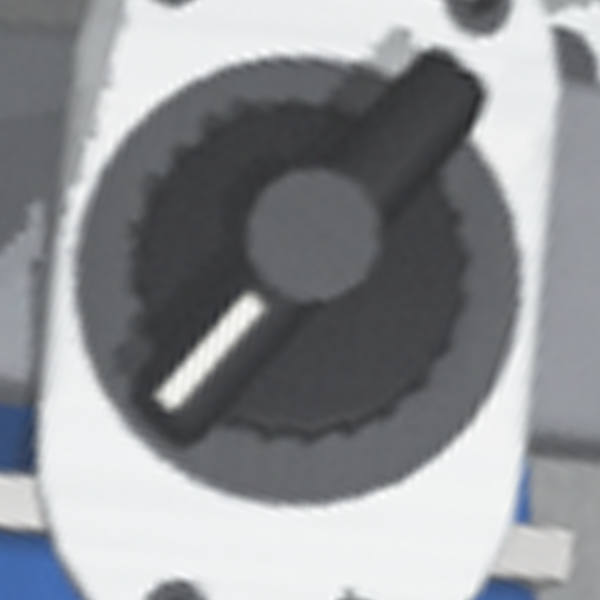

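Rectified at 7.5 px/mm:

- **Dial:** the hub is at (315,235), the 44 mm disc at (300,268), and the outer ring at (299,280). All three fit one axis at about (0.5645, −0.0924), with the bar top at about 0.28.
- **Marked wing:** it points at about 138.5° in the world.

I'll turn the tool +65° so its flat lies along the bar, and go to the anticlockwise side of the unmarked wing.

Emit:
send_rows(commands=[[1, 0, -2, 0, 0, 8.5], [1, -0.2, -2, 0, 0, 8.5], [1, -0.2, -2, 0, 0, 8.5], [0.6, -0.2, -2, 0, 0, 8.5], [0.6, -0.1, -1, 0, 0, 8.5]])

```text
time_s: 2.75
tcp_pos: [0.5986, -0.0899, 0.3203]
orientation: [[-0.002, -0.443, 0.896], [0.001, 0.896, 0.443], [-1.0, 0.002, -0.001]]
contact_force: [0.5, -0.6, 0.1]
width: -0.0002
```

Emit:
send_rows(commands=[[0, 0, -1, 0, 0, 7.5], [0, 0, -0.5, 0, 0, 7.5], [0, 0, 0, 0, 0, 7.5], [0, 0, 0, 0, 0, 0], [0, 0, 0, 0, 0, 0]])

```text
time_s: 3.38
tcp_pos: [0.5991, -0.0907, 0.3066]
orientation: [[0.0, -0.747, 0.665], [0.0, 0.665, 0.747], [-1.0, -0.0, 0.0]]
contact_force: [0.0, 0.6, -0.2]
width: -0.0002
```

```bash
cat > st.py <<'E'
from rig import ctrl
import numpy as np
from h import *
def st(ax=(.5645,-.0924)):
    s=ctrl.observe();y=s["orientation"][:,1];z=s["orientation"][:,2];p=s["tcp_pos"]
    print("t",round(s["time_s"],2),"tcp",p.round(4),"yaw_y",np.degrees(np.arctan2(y[1],y[0])).round(2),"tilt",s["orientation"][:2,0].round(4),"F",s["contact_force"].round(1),"M",s["torque"].round(2),"j6",s["joints"][5].round(2))
    d=p[:2]-ax;print("rel axis mm: along y",(d@y[:2]*1e3).round(1),"along z",(d@z[:2]*1e3).round(1))
    return s
E
python3 - <<'E'
from st import *;import cv2
d=ctrl.snapshot("wrist");np.savez("w3.npz",**d)
for i in range(3): st();ctrl.snapshot("wrist")
cv2.imwrite("pics/w3.png",d["image"][:,:,::-1])
E
```

```text
t 3.42 tcp [ 0.5991 -0.0909  0.3065] yaw_y 138.37 tilt [0.0003 0.0001] F [-0.1  0.3  0.1] M [ 0.01 -0.02  0.06] j6 -2.69
rel axis mm: along y -24.9 along z 24.1
t 3.48 tcp [ 0.5992 -0.0911  0.3064] yaw_y 138.38 tilt [0.0002 0.0001] F [-0.4  0.1 -1. ] M [ 0.01 -0.01 -0.02] j6 -2.69
rel axis mm: along y -25.0 along z 24.0
t 3.52 tcp [ 0.5992 -0.0912  0.3064] yaw_y 138.4 tilt [0.0001 0.0001] F [ 0.3 -1.2 -0.6] M [ 0.01  0.03 -0.06] j6 -2.69
rel axis mm: along y -25.1 along z 24.0
```

View pics/w3.png

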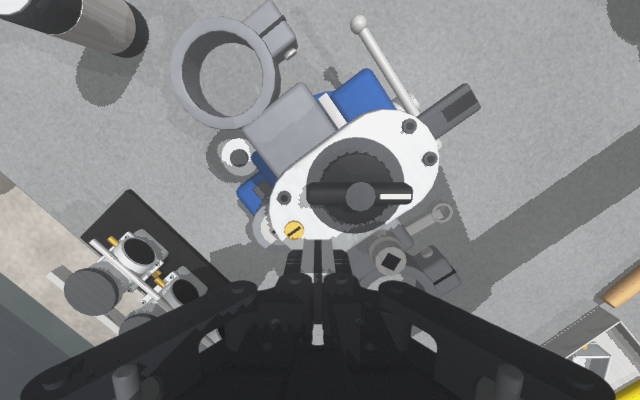

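The view is sharp. The bar is level in the image from (307,193) to (412,195), with the hub at (361,196) and the white-lined wing on the right. The shut fingertips at (318,245) stand by the unmarked wing, as wanted. Now to check the axis, then descend.

```bash
python3 - <<'E'
from h import *
d=np.load("w3.npz")
for p in [(361,196),(307,194),(412,195)]: print(onz(d,p,.28).round(4))
E
```

```text
[ 0.5643 -0.0924  0.28  ]
[ 0.586  -0.1132  0.28  ]
[ 0.5428 -0.074   0.28  ]
```

Emit:
send_rows(commands=[[0, 0, -1.5, 0, 0, 0], [0, 0, -1.2, 0, 0, 0], [0, 0, -0.9, 0, 0, 0], [0, 0, 0, 0, 0, 0], [0, 0, 0, 0, 0, 0]])

```text
time_s: 4.2
tcp_pos: [0.5995, -0.0914, 0.2705]
orientation: [[0.0, -0.748, 0.663], [-0.0, 0.663, 0.748], [-1.0, -0.0, 0.0]]
contact_force: [0.3, 0.6, 0.5]
width: 0.0002
```

Emit:
send_rows(commands=[[-0.13, -0.15, 0, 0, 0, 0], [-0.13, -0.15, 0, 0, 0, 0], [-0.07, -0.08, 0, 0, 0, 0], [0, 0, 0, 0, 0, 0]])

```text
time_s: 4.7
tcp_pos: [0.5959, -0.0953, 0.2703]
orientation: [[0.0, -0.748, 0.663], [0.0, 0.663, 0.748], [-1.0, -0.0, 0.0]]
contact_force: [-0.0, 0.1, -0.0]
width: 0.0002
```

```bash
python3 - <<'E'
from st import *;import cv2
for i in range(3): d=ctrl.snapshot("wrist");st()
np.savez("w4.npz",**d)
cv2.imwrite("pics/w4.png",cv2.resize(d["image"][120:300,220:460],(800,600))[:,:,::-1])
E
```

```text
t 4.75 tcp [ 0.596  -0.0952  0.2702] yaw_y 138.45 tilt [0.     0.0001] F [-0.1 -0.  -0.2] M [-0.02  0.   -0.02] j6 -2.7
rel axis mm: along y -25.4 along z 18.7
t 4.8 tcp [ 0.596  -0.0952  0.2702] yaw_y 138.45 tilt [0.     0.0001] F [ 0.7 -0.2  0.9] M [-0.05  0.01 -0.  ] j6 -2.7
rel axis mm: along y -25.4 along z 18.8
t 4.85 tcp [ 0.596  -0.0952  0.2702] yaw_y 138.45 tilt [-0.      0.0001] F [0.5 0.2 0.1] M [-0.01  0.02 -0.  ] j6 -2.7
rel axis mm: along y -25.4 along z 18.8
```

View pics/w4.png

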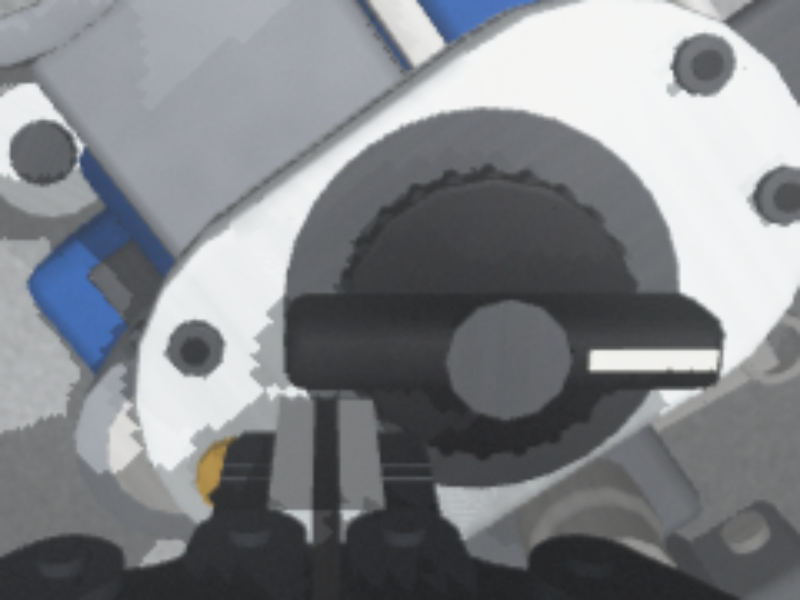

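The closed tip sits about 2 mm off the unmarked wing's side. The damper's front, where the orange screw is, lies at about −5°, so six clicks of 24° from 138.5° is likely; I'll confirm by feel. No stop can come before 120° of turning, so I'll plan the arc.

```bash
cat > arc.py <<'E'
import sys,numpy as np
from st import *
AX=np.array([.5643,-.0924])
def u(a): a=np.radians(a);return np.array([np.cos(a),np.sin(a)])
def pos(a,r,d): return AX+(r*u(a)+d*u(a-90))/1e3   # r<0: unmarked wing
def rows(alphas,r,d,start=None):
    s=st(AX);y=s["orientation"][:2,1];a=np.degrees(np.arctan2(y[1],y[0]));p=s["tcp_pos"][:2]
    if start: a,p=start[0],np.array(start[1:])
    for b in alphas:
        q=pos(b,r,d);st_=(b-a+180)%360-180;t=((q-p)*100).round(2);w=round(st_,1)
        print([*t.tolist(),0,0,0,w]);p=p+t/100;a+=w
    print("end",a,p)
E
python3 - <<'E'
from arc import *
rows([138.5-7*i for i in range(1,16)],-25.4,17)
E
```

```text
t 4.85 tcp [ 0.596  -0.0952  0.2702] yaw_y 138.45 tilt [-0.      0.0001] F [0.5 0.2 0.1] M [-0.01  0.02 -0.  ] j6 -2.7
rel axis mm: along y -25.6 along z 18.9
[-0.21, -0.5, 0, 0, 0, np.float64(-7.0)]
[-0.12, -0.35, 0, 0, 0, np.float64(-7.0)]
[-0.16, -0.34, 0, 0, 0, np.float64(-7.0)]
[-0.2, -0.32, 0, 0, 0, np.float64(-7.0)]
[-0.23, -0.29, 0, 0, 0, np.float64(-7.0)]
[-0.27, -0.25, 0, 0, 0, np.float64(-7.0)]
[-0.3, -0.23, 0, 0, 0, np.float64(-7.0)]
[-0.33, -0.18, 0, 0, 0, np.float64(-7.0)]
[-0.34, -0.15, 0, 0, 0, np.float64(-7.0)]
[-0.36, -0.1, 0, 0, 0, np.float64(-7.0)]
[-0.37, -0.06, 0, 0, 0, np.float64(-7.0)]
[-0.37, -0.01, 0, 0, 0, np.float64(-7.0)]
[-0.37, 0.04, 0, 0, 0, np.float64(-7.0)]
[-0.37, 0.08, 0, 0, 0, np.float64(-7.0)]
[-0.35, 0.12, 0, 0, 0, np.float64(-7.0)]
end 33.45413897944863 [ 0.5525042  -0.12057694]
```

Emit:
send_rows(commands=[[-0.21, -0.5, 0, 0, 0, -7], [-0.12, -0.35, 0, 0, 0, -7], [-0.16, -0.34, 0, 0, 0, -7], [-0.2, -0.32, 0, 0, 0, -7], [0, 0, 0, 0, 0, 0]])

```text
time_s: 5.48
tcp_pos: [0.5894, -0.1101, 0.2702]
orientation: [[0.001, -0.35, 0.937], [0.001, 0.937, 0.35], [-1.0, 0.0, 0.001]]
contact_force: [2.1, 2.2, -1.1]
width: 0.0001
```

```bash
python3 - <<'E'
from st import *;import cv2
for i in range(2): d=ctrl.snapshot("wrist");st((.5643,-.0924))
np.savez("w5.npz",**d)
cv2.imwrite("pics/w5.png",cv2.resize(d["image"][120:300,220:460],(800,600))[:,:,::-1])
E
```

```text
t 5.53 tcp [ 0.5894 -0.1101  0.2702] yaw_y 110.6 tilt [0.0006 0.0005] F [ 2.2  0.8 -1.2] M [ 0.16 -0.35  0.04] j6 -2.24
rel axis mm: along y -25.4 along z 17.3
t 5.58 tcp [ 0.5894 -0.11    0.2702] yaw_y 110.61 tilt [0.0005 0.0003] F [ 1.6  0.8 -1. ] M [ 0.25 -0.45 -0.04] j6 -2.24
rel axis mm: along y -25.3 along z 17.3
```

View pics/w5.png

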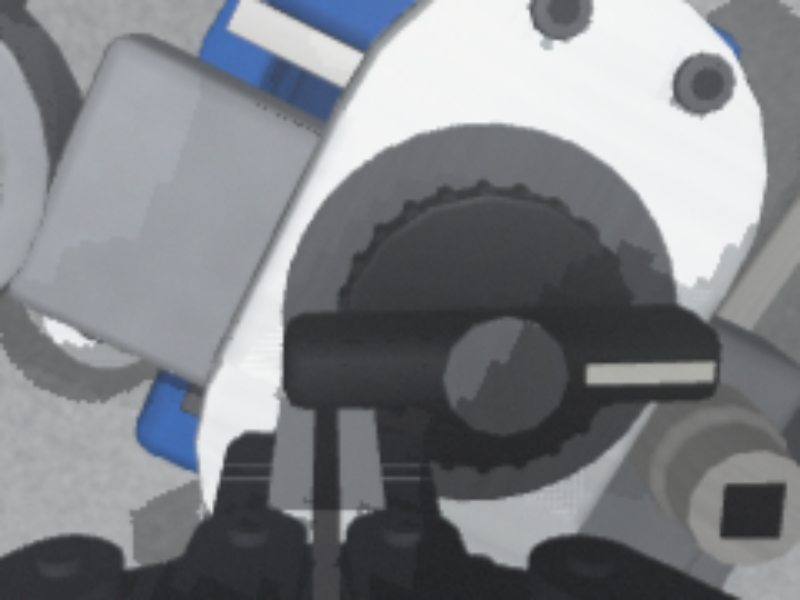

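The dial follows the finger, with the bar flush against the tip and about 2 N of force. On to 105° of turning.

Emit:
send_rows(commands=[[-0.23, -0.29, 0, 0, 0, -7], [-0.27, -0.25, 0, 0, 0, -7], [-0.3, -0.23, 0, 0, 0, -7], [-0.33, -0.18, 0, 0, 0, -7], [-0.34, -0.15, 0, 0, 0, -7]])

```text
time_s: 6.2
tcp_pos: [0.5743, -0.1214, 0.2702]
orientation: [[-0.0, 0.253, 0.967], [-0.0, 0.967, -0.253], [-1.0, -0.0, -0.0]]
contact_force: [-0.2, 0.5, -0.3]
width: -0.0
```

Emit:
send_rows(commands=[[-0.36, -0.1, 0, 0, 0, -7], [-0.37, -0.06, 0, 0, 0, -7], [-0.37, -0.01, 0, 0, 0, -7], [-0.37, 0.04, 0, 0, 0, -7], [0, 0, 0, 0, 0, 0]])

```text
time_s: 6.82
tcp_pos: [0.5594, -0.1226, 0.2703]
orientation: [[-0.0, 0.674, 0.738], [-0.0, 0.738, -0.674], [-1.0, -0.0, -0.0]]
contact_force: [0.7, -0.7, 0.2]
width: -0.0005
```

```bash
python3 - <<'E'
from arc import *
rows([40,34,30,27,24,21.5,20,19,18,17,16,15,14],-25.4,17)
E
```

```text
t 6.83 tcp [ 0.5594 -0.1226  0.2703] yaw_y 47.6 tilt [-0.0004 -0.0003] F [ 0.7 -0.7  0.2] M [ 0.03 -0.03  0.01] j6 -1.18
rel axis mm: along y -25.6 along z 16.8
[-0.37, 0.09, 0, 0, 0, np.float64(-7.6)]
[-0.3, 0.11, 0, 0, 0, np.float64(-6.0)]
[-0.19, 0.08, 0, 0, 0, np.float64(-4.0)]
[-0.14, 0.08, 0, 0, 0, np.float64(-3.0)]
[-0.14, 0.08, 0, 0, 0, np.float64(-3.0)]
[-0.11, 0.07, 0, 0, 0, np.float64(-2.5)]
[-0.07, 0.05, 0, 0, 0, np.float64(-1.5)]
[-0.04, 0.03, 0, 0, 0, np.float64(-1.0)]
[-0.04, 0.03, 0, 0, 0, np.float64(-1.0)]
[-0.04, 0.04, 0, 0, 0, np.float64(-1.0)]
[-0.05, 0.03, 0, 0, 0, np.float64(-1.0)]
[-0.04, 0.04, 0, 0, 0, np.float64(-1.0)]
[-0.04, 0.03, 0, 0, 0, np.float64(-1.0)]
end 14.001974901938432 [ 0.54372186 -0.115049  ]
```

Emit:
send_rows(commands=[[-0.37, 0.09, 0, 0, 0, -7.6], [-0.3, 0.11, 0, 0, 0, -6], [-0.19, 0.08, 0, 0, 0, -4], [-0.14, 0.08, 0, 0, 0, -3], [-0.14, 0.08, 0, 0, 0, -3]])

```text
time_s: 7.45
tcp_pos: [0.5483, -0.1182, 0.2702]
orientation: [[-0.0, 0.914, 0.407], [-0.0, 0.407, -0.914], [-1.0, -0.0, 0.0]]
contact_force: [0.8, -0.7, -0.0]
width: 0.0001
```

Emit:
send_rows(commands=[[-0.11, 0.07, 0, 0, 0, -2.5], [-0.07, 0.05, 0, 0, 0, -1.5], [-0.04, 0.03, 0, 0, 0, -1], [-0.04, 0.03, 0, 0, 0, -1], [0, 0, 0, 0, 0, 0]])

```text
time_s: 8.07
tcp_pos: [0.546, -0.1169, 0.2702]
orientation: [[0.001, 0.952, 0.307], [-0.001, 0.307, -0.952], [-1.0, 0.001, 0.001]]
contact_force: [3.0, -3.7, -0.7]
width: -0.0003
```

Emit:
send_rows(commands=[[-0.04, 0.04, 0, 0, 0, -1], [-0.05, 0.03, 0, 0, 0, -1], [0, 0, 0, 0, 0, 0]])

```text
time_s: 8.45
tcp_pos: [0.5448, -0.1156, 0.2702]
orientation: [[0.0, 0.962, 0.273], [0.0, 0.273, -0.962], [-1.0, 0.0, -0.0]]
contact_force: [2.4, -1.8, -0.7]
width: -0.0002
```

```bash
python3 - <<'E'
from arc import *
rows([15,14,13],-25.4,17)
E
```

```text
t 8.45 tcp [ 0.5448 -0.1156  0.2702] yaw_y 15.84 tilt [0.0002 0.0002] F [ 2.4 -1.8 -0.7] M [-0.46 -0.35 -0.  ] j6 -0.62
rel axis mm: along y -25.1 along z 16.9
[-0.06, 0.02, 0, 0, 0, np.float64(-0.8)]
[-0.04, 0.03, 0, 0, 0, np.float64(-1.0)]
[-0.04, 0.04, 0, 0, 0, np.float64(-1.0)]
end 13.043600914680503 [ 0.54337893 -0.1146576 ]
```

Emit:
send_rows(commands=[[-0.06, 0.02, 0, 0, 0, -0.8], [-0.04, 0.03, 0, 0, 0, -1], [-0.04, 0.04, 0, 0, 0, -1], [0, 0, 0, 0, 0, 0]])

```text
time_s: 8.95
tcp_pos: [0.5433, -0.1146, 0.2703]
orientation: [[-0.0, 0.974, 0.226], [0.0, 0.226, -0.974], [-1.0, -0.0, -0.0]]
contact_force: [1.8, -1.0, 0.8]
width: -0.0001
```

```bash
python3 - <<'E'
from arc import *
rows([10,7,5,3,1,-.5,-2,-3.5,-4.5,-5.5,-6.5,-7.5],-25.4,17)
E
```

```text
t 8.95 tcp [ 0.5433 -0.1146  0.2703] yaw_y 13.04 tilt [-0.0001  0.0003] F [ 1.8 -1.   0.8] M [-0.24 -0.28 -0.05] j6 -0.57
rel axis mm: along y -25.5 along z 16.9
[-0.1, 0.11, 0, 0, 0, np.float64(-3.0)]
[-0.11, 0.11, 0, 0, 0, np.float64(-3.0)]
[-0.07, 0.09, 0, 0, 0, np.float64(-2.0)]
[-0.07, 0.08, 0, 0, 0, np.float64(-2.0)]
[-0.06, 0.09, 0, 0, 0, np.float64(-2.0)]
[-0.04, 0.06, 0, 0, 0, np.float64(-1.5)]
[-0.05, 0.07, 0, 0, 0, np.float64(-1.5)]
[-0.04, 0.07, 0, 0, 0, np.float64(-1.5)]
[-0.02, 0.05, 0, 0, 0, np.float64(-1.0)]
[-0.03, 0.04, 0, 0, 0, np.float64(-1.0)]
[-0.02, 0.05, 0, 0, 0, np.float64(-1.0)]
[-0.03, 0.05, 0, 0, 0, np.float64(-1.0)]
end -7.456505313097789 [ 0.53687491 -0.10591846]
```

Force is falling as it moves, so it isn't at the stop yet. On to the next rest, expected at −5.5°.

Emit:
send_rows(commands=[[-0.1, 0.11, 0, 0, 0, -3], [-0.11, 0.11, 0, 0, 0, -3], [-0.07, 0.09, 0, 0, 0, -2], [-0.07, 0.08, 0, 0, 0, -2], [0, 0, 0, 0, 0, 0]])

```text
time_s: 9.57
tcp_pos: [0.5397, -0.1107, 0.2701]
orientation: [[-0.0, 0.999, 0.053], [0.0, 0.053, -0.999], [-1.0, -0.0, -0.0]]
contact_force: [-0.4, -0.1, -0.0]
width: 0.0002
```

Emit:
send_rows(commands=[[-0.06, 0.09, 0, 0, 0, -2], [-0.04, 0.06, 0, 0, 0, -1.5], [-0.05, 0.07, 0, 0, 0, -1.5], [-0.04, 0.07, 0, 0, 0, -1.5], [0, 0, 0, 0, 0, 0]])

```text
time_s: 10.2
tcp_pos: [0.5379, -0.1079, 0.2702]
orientation: [[0.0, 0.998, -0.06], [-0.0, -0.06, -0.998], [-1.0, 0.0, -0.0]]
contact_force: [-0.1, 0.0, -0.6]
width: 0.0001
```

Emit:
send_rows(commands=[[-0.02, 0.05, 0, 0, 0, -1], [-0.03, 0.04, 0, 0, 0, -1], [0, 0, 0, 0, 0, 0]])

```text
time_s: 10.58
tcp_pos: [0.5376, -0.1074, 0.2702]
orientation: [[0.0, 0.995, -0.095], [-0.0, -0.095, -0.995], [-1.0, 0.0, 0.0]]
contact_force: [0.3, -1.0, 0.2]
width: 0.0002
```

```bash
python3 - <<'E'
from arc import *
ctrl.snapshot("wrist")
rows([-6,-6.5,-7,-7.5],-25.4,17)
E
```

```text
t 10.62 tcp [ 0.5376 -0.1073  0.2702] yaw_y -5.45 tilt [ 0.0004 -0.0004] F [ 0.5 -2.1 -1. ] M [-0.24 -0.06  0.05] j6 -0.24
rel axis mm: along y -25.2 along z 17.4
[-0.03, 0.07, 0, 0, 0, np.float64(-0.5)]
[-0.02, 0.02, 0, 0, 0, np.float64(-0.5)]
[-0.01, 0.03, 0, 0, 0, np.float64(-0.5)]
[-0.01, 0.02, 0, 0, 0, np.float64(-0.5)]
end -7.45303473628411 [ 0.5368938  -0.10593903]
```

Emit:
send_rows(commands=[[-0.02, 0.04, 0, 0, 0, -0.5], [0, 0, 0, 0, 0, 0]])

```text
time_s: 10.88
tcp_pos: [0.5374, -0.1071, 0.2702]
orientation: [[0.001, 0.995, -0.104], [-0.001, -0.104, -0.995], [-1.0, 0.001, 0.001]]
contact_force: [2.6, -3.5, -0.7]
width: -0.0003
```

Emit:
send_rows(commands=[[-0.02, 0.03, 0, 0, 0, -0.5], [0, 0, 0, 0, 0, 0]])

```text
time_s: 11.12
tcp_pos: [0.5373, -0.1069, 0.2702]
orientation: [[0.001, 0.994, -0.113], [-0.001, -0.113, -0.994], [-1.0, 0.001, 0.001]]
contact_force: [2.1, -5.3, -1.1]
width: 0.0003
```

Emit:
send_rows(commands=[[-0.01, 0.03, 0, 0, 0, -0.5], [0, 0, 0, 0, 0, 0]])

```text
time_s: 11.38
tcp_pos: [0.5372, -0.1068, 0.2702]
orientation: [[0.001, 0.993, -0.122], [-0.001, -0.122, -0.993], [-1.0, 0.001, 0.001]]
contact_force: [1.5, -5.6, -1.7]
width: 0.0002
```

```bash
python3 - <<'E'
from st import *
A=(.5643,-.0924)
for i in range(4): ctrl.snapshot("wrist");st(A)
E
```

```text
t 11.43 tcp [ 0.5372 -0.1068  0.2702] yaw_y -6.99 tilt [ 0.0007 -0.0013] F [ 1.4 -5.1 -1. ] M [-0.94 -0.37 -0.04] j6 -0.21
rel axis mm: along y -25.1 along z 17.6
t 11.47 tcp [ 0.5372 -0.1068  0.2703] yaw_y -6.98 tilt [ 0.0007 -0.0012] F [ 1.6 -6.3 -1.1] M [-0.93 -0.31  0.  ] j6 -0.21
rel axis mm: along y -25.1 along z 17.6
t 11.53 tcp [ 0.5372 -0.1068  0.2703] yaw_y -6.98 tilt [ 0.0007 -0.0013] F [ 1.7 -5.6 -1.9] M [-0.91 -0.28 -0.05] j6 -0.21
rel axis mm: along y -25.1 along z 17.5
t 11.57 tcp [ 0.5372 -0.1068  0.2702] yaw_y -6.99 tilt [ 0.0007 -0.0012] F [ 2.6 -5.4 -1.4] M [-0.95 -0.31 -0.06] j6 -0.21
rel axis mm: along y -25.1 along z 17.6
```

Emit:
send_rows(commands=[[-0.01, 0.04, 0, 0, 0, 0], [0, 0, 0, 0, 0, 0], [0, 0, 0, 0, 0, 0]])

```text
time_s: 11.95
tcp_pos: [0.5372, -0.1067, 0.2703]
orientation: [[0.001, 0.993, -0.122], [-0.002, -0.122, -0.993], [-1.0, 0.001, 0.002]]
contact_force: [3.6, -6.4, -1.4]
width: -0.0001
```

Emit:
send_rows(commands=[[-0.01, 0.04, 0, 0, 0, 0], [0, 0, 0, 0, 0, 0], [0, 0, 0, 0, 0, 0]])

```text
time_s: 12.32
tcp_pos: [0.5372, -0.1067, 0.2703]
orientation: [[0.001, 0.993, -0.122], [-0.003, -0.122, -0.993], [-1.0, 0.001, 0.002]]
contact_force: [4.1, -7.6, -2.7]
width: -0.0
```

```bash
python3 - <<'E'
from st import *;import cv2
A=(.5643,-.0924)
for i in range(3): d=ctrl.snapshot("wrist");st(A)
np.savez("w6.npz",**d)
cv2.imwrite("pics/w6.png",cv2.resize(d["image"][120:300,220:460],(800,600))[:,:,::-1])
E
```

```text
t 12.38 tcp [ 0.5372 -0.1067  0.2703] yaw_y -7.0 tilt [ 0.0012 -0.0026] F [ 2.8 -7.9 -1.7] M [-1.3  -0.46 -0.01] j6 -0.21
rel axis mm: along y -25.2 along z 17.5
t 12.43 tcp [ 0.5372 -0.1067  0.2703] yaw_y -7.0 tilt [ 0.0012 -0.0025] F [ 3.6 -8.6 -2. ] M [-1.35 -0.45 -0.04] j6 -0.21
rel axis mm: along y -25.2 along z 17.5
t 12.47 tcp [ 0.5372 -0.1067  0.2703] yaw_y -7.0 tilt [ 0.0012 -0.0025] F [ 3.1 -7.2 -1.8] M [-1.36 -0.45 -0.04] j6 -0.21
rel axis mm: along y -25.2 along z 17.5
```

View pics/w6.png

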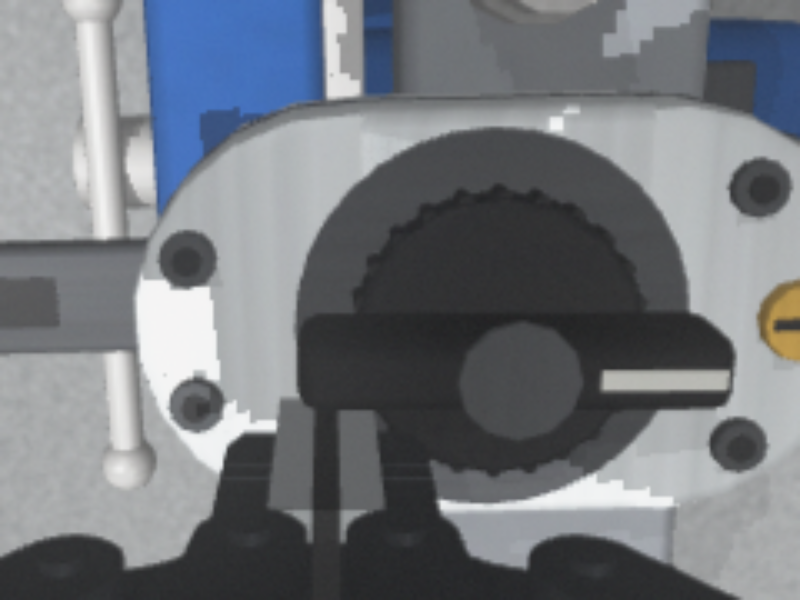

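The finger has stalled while force rose steadily to about 8.5 N. The white-lined wing at (665,380) lies along the damper's axis beside the orange screw, so this is the stop after six clicks. Backing off, then along to the marked wing.

Emit:
send_rows(commands=[[-0.06, -0.5, 0, 0, 0, 0], [-0.06, -0.6, 0, 0, 0, 0], [2.5, -0.3, 0, 0, 0, 0], [2.5, -0.3, 0, 0, 0, 0], [0, 0, 0, 0, 0, 0]])

```text
time_s: 13.1
tcp_pos: [0.5861, -0.1222, 0.2694]
orientation: [[-0.001, 0.993, -0.121], [0.001, -0.121, -0.993], [-1.0, -0.001, -0.001]]
contact_force: [-0.6, -0.1, -0.6]
width: -0.0002
```

```bash
python3 - <<'E'
from arc import *
ctrl.snapshot("wrist");ctrl.snapshot("wrist")
rows([-4,-4],25.4,22)
print()
rows([-4,-4,3,10,17,24,31,38,45,52,59,66,73,77],25.4,17)
E
```

```text
t 13.2 tcp [ 0.5849 -0.1221  0.2698] yaw_y -6.94 tilt [-0.0013  0.0007] F [ 0.3  0.2 -0.3] M [0.01 0.04 0.  ] j6 -0.21
rel axis mm: along y 24.1 along z 27.0
[0.32, 0.6, 0, 0, 0, np.float64(2.9)]
[-0.0, -0.0, 0, 0, 0, np.float64(0.0)]
end -4.037353898360596 [ 0.58812178 -0.116069  ]

t 13.2 tcp [ 0.5849 -0.1221  0.2698] yaw_y -6.94 tilt [-0.0013  0.0007] F [ 0.3  0.2 -0.3] M [0.01 0.04 0.  ] j6 -0.21
rel axis mm: along y 24.1 along z 27.0
[0.35, 1.09, 0, 0, 0, np.float64(2.9)]
[0.0, 0.0, 0, 0, 0, np.float64(0.0)]
[0.21, 0.31, 0, 0, 0, np.float64(7.0)]
[0.17, 0.33, 0, 0, 0, np.float64(7.0)]
[0.13, 0.35, 0, 0, 0, np.float64(7.0)]
[0.09, 0.37, 0, 0, 0, np.float64(7.0)]
[0.04, 0.37, 0, 0, 0, np.float64(7.0)]
[-0.0, 0.37, 0, 0, 0, np.float64(7.0)]
[-0.05, 0.37, 0, 0, 0, np.float64(7.0)]
[-0.1, 0.36, 0, 0, 0, np.float64(7.0)]
[-0.14, 0.35, 0, 0, 0, np.float64(7.0)]
[-0.18, 0.33, 0, 0, 0, np.float64(7.0)]
[-0.21, 0.3, 0, 0, 0, np.float64(7.0)]
[-0.14, 0.16, 0, 0, 0, np.float64(4.0)]
end 76.96264610163941 [ 0.58662178 -0.071469  ]
```

Emit:
send_rows(commands=[[0.3, 0.6, 0, 0, 0, 2.9], [0.05, 0.49, 0, 0, 0, 0], [0.21, 0.31, 0, 0, 0, 7], [0.17, 0.33, 0, 0, 0, 7], [0.13, 0.35, 0, 0, 0, 7]])

```text
time_s: 13.82
tcp_pos: [0.5936, -0.1013, 0.2704]
orientation: [[-0.0, 0.956, 0.294], [-0.0, 0.294, -0.956], [-1.0, -0.0, 0.0]]
contact_force: [-0.3, -3.8, -0.4]
width: -0.0
```

Emit:
send_rows(commands=[[0.09, 0.37, 0, 0, 0, 7], [0.04, 0.37, 0, 0, 0, 7], [0, 0.37, 0, 0, 0, 7], [-0.05, 0.37, 0, 0, 0, 7], [0, 0, 0, 0, 0, 0]])

```text
time_s: 14.45
tcp_pos: [0.5946, -0.087, 0.2705]
orientation: [[0.0, 0.709, 0.705], [-0.001, 0.705, -0.709], [-1.0, -0.0, 0.001]]
contact_force: [0.9, -2.9, -0.0]
width: 0.0001
```

```bash
python3 - <<'E'
from arc import *
ctrl.snapshot("wrist")
rows([52,58,63,67,70,73,76,79,81,83,85,86.5],25.4,17)
E
```

```text
t 14.5 tcp [ 0.5947 -0.0871  0.2705] yaw_y 44.77 tilt [ 0.0004 -0.0007] F [ 0.6 -3.   0.6] M [-0.45 -0.08  0.  ] j6 -1.05
rel axis mm: along y 25.3 along z 17.6
[-0.14, 0.42, 0, 0, 0, np.float64(7.2)]
[-0.11, 0.3, 0, 0, 0, np.float64(6.0)]
[-0.12, 0.24, 0, 0, 0, np.float64(5.0)]
[-0.11, 0.18, 0, 0, 0, np.float64(4.0)]
[-0.09, 0.13, 0, 0, 0, np.float64(3.0)]
[-0.1, 0.13, 0, 0, 0, np.float64(3.0)]
[-0.11, 0.12, 0, 0, 0, np.float64(3.0)]
[-0.11, 0.11, 0, 0, 0, np.float64(3.0)]
[-0.07, 0.08, 0, 0, 0, np.float64(2.0)]
[-0.08, 0.07, 0, 0, 0, np.float64(2.0)]
[-0.08, 0.07, 0, 0, 0, np.float64(2.0)]
[-0.07, 0.05, 0, 0, 0, np.float64(1.5)]
end 86.46726623568242 [ 0.58279697 -0.06806003]
```

Emit:
send_rows(commands=[[-0.14, 0.42, 0, 0, 0, 7.2], [-0.11, 0.3, 0, 0, 0, 6], [-0.12, 0.24, 0, 0, 0, 5], [-0.11, 0.18, 0, 0, 0, 4], [0, 0, 0, 0, 0, 0]])

```text
time_s: 15.12
tcp_pos: [0.5903, -0.0754, 0.2703]
orientation: [[0.001, 0.391, 0.92], [-0.0, 0.92, -0.391], [-1.0, 0.0, 0.001]]
contact_force: [2.3, -2.2, -1.9]
width: 0.0001
```

Emit:
send_rows(commands=[[-0.09, 0.13, 0, 0, 0, 3], [-0.1, 0.13, 0, 0, 0, 3], [-0.11, 0.12, 0, 0, 0, 3], [-0.11, 0.11, 0, 0, 0, 3], [0, 0, 0, 0, 0, 0]])

```text
time_s: 15.75
tcp_pos: [0.5857, -0.07, 0.2702]
orientation: [[-0.001, 0.191, 0.982], [0.001, 0.982, -0.191], [-1.0, 0.001, -0.001]]
contact_force: [0.6, -0.3, -0.0]
width: -0.0003
```

Emit:
send_rows(commands=[[-0.07, 0.08, 0, 0, 0, 2], [-0.08, 0.07, 0, 0, 0, 2], [-0.08, 0.07, 0, 0, 0, 2], [-0.07, 0.05, 0, 0, 0, 1.5], [0, 0, 0, 0, 0, 0]])

```text
time_s: 16.38
tcp_pos: [0.583, -0.0676, 0.2702]
orientation: [[0.0, 0.058, 0.998], [0.0, 0.998, -0.058], [-1.0, 0.0, 0.0]]
contact_force: [-0.5, 0.6, 0.0]
width: 0.0001
```

```bash
python3 - <<'E'
from arc import *;import cv2
d=ctrl.snapshot("wrist")
for i in range(3): d=ctrl.snapshot("wrist");st(AX)
np.savez("w7.npz",**d)
cv2.imwrite("pics/w7.png",cv2.resize(d["image"][120:300,220:460],(800,600))[:,:,::-1])
E
```

```text
t 16.48 tcp [ 0.5831 -0.0677  0.2702] yaw_y 86.64 tilt [-0.      0.0001] F [-0.4  0.6  0.2] M [ 0.01 -0.05 -0.02] j6 -1.76
rel axis mm: along y 25.8 along z 17.3
t 16.52 tcp [ 0.5831 -0.0677  0.2702] yaw_y 86.64 tilt [0.     0.0001] F [ 0.3 -1.1  0.1] M [-0.02  0.02  0.01] j6 -1.76
rel axis mm: along y 25.7 along z 17.3
t 16.57 tcp [ 0.5831 -0.0677  0.2702] yaw_y 86.64 tilt [0.     0.0001] F [-0.3  0.6  0.1] M [ 0.03 -0.1   0.01] j6 -1.76
rel axis mm: along y 25.7 along z 17.3
```

View pics/w7.png

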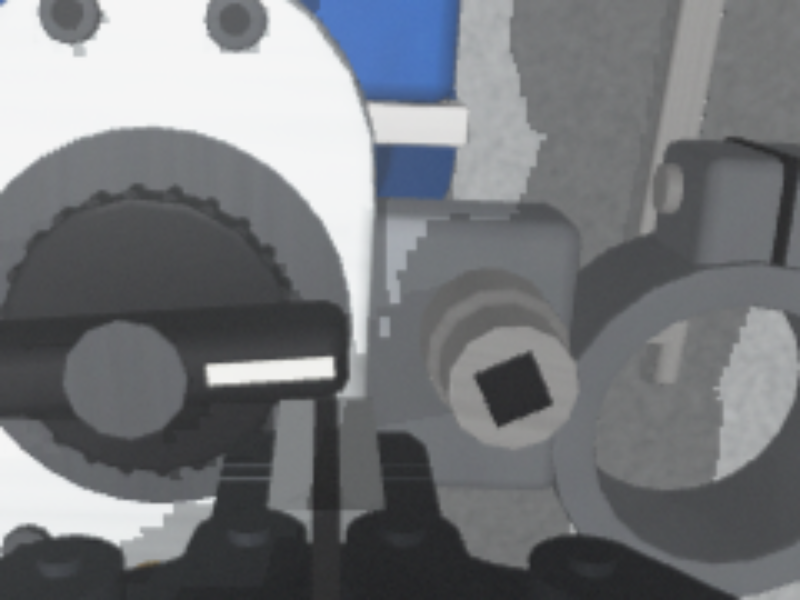

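The dial has snapped ahead of the finger: the bar tilts about 4° up to the right relative to the tool's 86.6°, which puts it at about 90.5°. That is the fourth click, with zero force on the finger. Withdrawing.

Emit:
send_rows(commands=[[0.5, 0, 0, 0, 0, 0], [0.8, 0, 0, 0, 0, 0], [0, 0, 2, 0, 0, 0], [0, 0, 4, 0, 0, 0], [0, 0, 5, 0, 0, 0]])

```text
time_s: 17.2
tcp_pos: [0.5962, -0.0676, 0.3804]
orientation: [[-0.002, 0.058, 0.998], [0.001, 0.998, -0.058], [-1.0, 0.001, -0.002]]
contact_force: [0.7, -1.0, 0.2]
width: -0.0004
```

Emit:
send_rows(commands=[[0, 0, 0, 0, 0, 0], [0, 0, 0, 0, 0, 0], [0, 0, 0, 0, 0, 0], [0, 0, 0, 0, 0, 0]])

```text
time_s: 17.7
tcp_pos: [0.5959, -0.0677, 0.379]
orientation: [[-0.002, 0.058, 0.998], [0.001, 0.998, -0.058], [-1.0, 0.0, -0.002]]
contact_force: [0.2, -0.1, 0.3]
width: 0.0
```

```bash
python3 - <<'E'
from arc import *;import cv2
d=ctrl.snapshot("wrist");d=ctrl.snapshot("wrist");st(AX);im=d["image"]
h=np.array([*AX,.28])
# white line: small bright blob near hub's marked wing
px=proj(d,h).round().astype(int);print(px)
g=cv2.cvtColor(im,cv2.COLOR_RGB2GRAY)
n,l,s,c=cv2.connectedComponentsWithStats((g>170).astype(np.uint8))
for i in range(1,n):
    if 15<s[i][4]<400 and np.linalg.norm(c[i]-px)<70:
        w=onz(d,c[i],.28)-h;print(s[i],c[i].round(1),"r mm",np.hypot(*w[:2])*1e3,"angle",np.degrees(np.arctan2(w[1],w[0])))
t=ctrl.snapshot("top");t0=np.load("top0.npz")["image"]
cv2.imwrite("pics/fin.png",np.hstack([cv2.resize(im[100:300,200:440],(400,333)),cv2.resize(t["image"][100:300,260:500],(400,333))])[:,:,::-1])
E
```

```text
t 17.8 tcp [ 0.596  -0.0677  0.3795] yaw_y 86.65 tilt [-0.0011  0.0004] F [ 0.3 -0.6  0.1] M [-0.02 -0.02  0.01] j6 -1.75
rel axis mm: along y 26.5 along z 30.2
[282 167]
[340 162  13   5  16] [345.6 163.1] r mm 49.18543101253876 angle 90.58782252029086
[296 165  22   5  80] [306.5 166.7] r mm 18.863036832273714 angle 88.53987991853994
[340 165  21  22 191] [348.2 173.2] r mm 51.529139195082614 angle 81.64345704688945
```

View pics/fin.png

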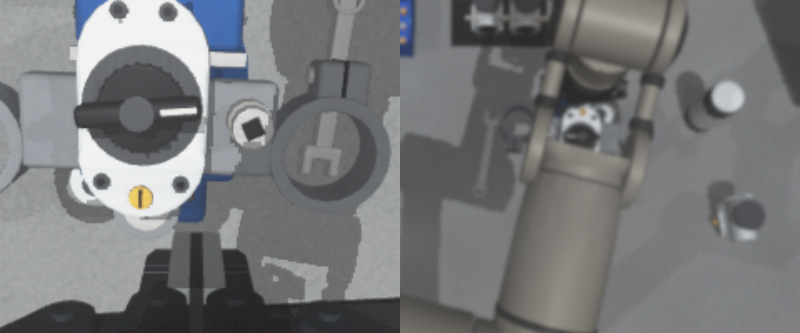

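The white line lies at about 88.5–90.5°, against 90.5° expected for click four (neighbouring clicks are 24° away). The socket is in place and the gripper is well clear.

```bash
python3 -c "
from rig import ctrl
print(ctrl.job_done())"
```

```text
the job is handed in; nothing more can be done
None
```

The dial is on the fourth click out from its stop, and the job is handed in at about 18 s of the 70 s allowed; no verdict was reported.

- **To the stop:** with the gripper shut, I pushed the unmarked wing clockwise six clicks. At the stop the finger stalled while the force rose to about 8.5 N (limit 30 N), and the marked wing lined up with the damper's front.
- **Back four clicks:** I pushed the marked wing anticlockwise until the dial snapped into the fourth rest, then drew the finger away and up about 11 cm.
- **Last checks:** the white line measured 88.5° in the world, against 90.5° expected. That 2° difference is within measuring error, as the neighbouring clicks are 24° away. The contact force read about zero.
- **Loose things:** the socket and the other things in the last views looked undisturbed. I judged this by eye and did not measure their positions. The tray and mallet were outside those views, and the arm stayed well above them.

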